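# Turn a strip-down row round onto the build rack

## Robot

A 7-joint arm with a two-finger parallel gripper is mounted at the origin on the work surface. World frame = base frame: x ahead of the robot, y to its left, z up, the work surface at z = 0. Lengths are in mm, angles in rad, forces in N, time in s.
With the tool pointing down it reaches from about 400 to 850 mm from the base axis. Payload 4.4 kg.
Tool frame: the origin (TCP) lies at the very end of the fingers, on their centre line; the grasp point (between the pads) lies arm.tcp_to_grasp behind it (arm.tcp_to_grasp is the distance from the TCP to the grasp point, in mm); z points along the fingers, y is the line along which they close (so a half turn about z gives the same grasp; the last joint's range is limited). The gripper opens to 94 mm and grips with 3 to 60 N. Pads are 16 mm wide; open, the fingers measure 119 mm over their backs; the gripper's body (75 mm by 177 mm) begins 78 mm behind the grasp point.
Start: joints at [1.277, 0.628, 0.038, 1.517, -0.027, 0.996, -0.02], TCP at [146.821, -633.215, 205.478] pointing down, gripper open.
Joint ranges: [-3.06, 3.06], [-0.37, 2.12], [-1.25, 1.32], [0.18, 2.47], [-1.1, 4.24], [0.23, 1.98], [-2.94, 2.94]. Speed limits (rad/s): [2.57, 2.57, 3.14, 3.14, 3.14, 3.14, 3.14].

## Interface

Orientations are given as a 3x3 rotation matrix whose columns are the frame's x, y, z axes.
In Python, from station import arm gives the robot as it stands.
- The arm moves only by the tool apply_moves, never from a script. Its argument "series" is a list of rows, each an object with "delta_pos": the shift along the tool's x, y, z in units of 7.5 cm (1.0 is 7.5 cm), a list of three; "turn": the turn about the tool's z in units of 90 degrees (1.0 is 90 degrees). In form: [{"delta_pos": [tx, ty, tz], "turn": turn}, ...]. A call has 1 to 5 rows; each row shifts and turns the commanded pose from where the row before left it, along the tool's axes as they then stand; what a row does not reach is not made up. A row lasts 1/12 s, in which the tool goes at most 41.7 mm and 7.16 degrees, less where a joint would pass 70% of its speed; a pose out of reach is approached as far as the arm can. A call with a number of a shift or a turn outside -1 to 1 is refused whole. A call with a gripper value outside its range is refused whole. "grip" is the finger opening in mm, from 0 to 94, set as the call begins (left out, the last holds). The fingers move at their own pace and stop on an object; the grip force is fixed at half the most. Time passes only in rows, so rows that do not move let the fingers close. It gives the time, the measured TCP pose, the force, the opening and the grip force at its end, in the units of the state.
- arm.sense(): the state, without advancing time (a new reading comes with each control period).
- arm.capture(name): name is "scene" or "top" or "wrist"; returns a dict with "frame" (384x512x3 uint8, red, green, blue), "range_z" (384x512 float32, mm along the optical axis (not along the pixel's ray), 0 where there is no reading), "vfov" (degrees; the focal length in pixels is half the picture's height over the tangent of half this angle, whatever the lens; pixels are square), "cx", "cy" (the principal point, pixels), "R" (3x3) and "t" (3): a world point X has camera coordinates R X + t; the wrist camera has in their place "tool_from_camera" (4x4, takes a point from camera to tool coordinates, whose origin is the TCP and whose axes are the flange's). Camera axes: x right, y down, z forward; pixel columns grow to the right and rows downward; lengths in mm; the calibration is good to about 2 mm. A picture is of the moment at which its call begins: read the wrist's pose just before it.
- arm.hand_in(): hands the job in; it is judged then, once.
The state is a dict: "time": time; "joints": joint angles; "qd": joint speeds; "joint_torque": joint torques, N m; "ee_pos": TCP position; "orientation": TCP orientation; "force": force on the tool from outside, world axes, zero at the start; "torque": the same for the moment, N m; "width": finger opening in mm; "finger_force": force on a finger pad.
Only numpy, scipy, OpenCV 4.12 (cv2) and the standard library are available. Lean on these libraries where they do the work, as an engineer would, in place of code of your own. Each camera call takes 0.05 s, during which the arm holds its last target. There are 200 camera calls.

## Task

Move the four regulator parts from the pads of the metal strip-down tray to the empty cork pads of the wooden build rack, in the reverse order: the part at the left end of the tray goes to the right end of the rack, the next to second from the right, and so on. Leave each part standing upright, right way up as it stood, in the middle of its pad, set down gently and not dropped; the lens is glass.

Things in the scene. Friction and masses are not known exactly. Their poses are not given: they have to be found in the camera images.
- tray: Fixed galvanised plate 90 (x) x 284 (y) x 6 mm with five cross ridges (4 mm thick, tops 16 mm up) and a row of four black pads that carry the parts. Rack and tray lie one behind the other, either one nearer. Pad centres: x = 0, y = -102, -34, 34, 102 mm; pad tops 9 mm up. Origin: centre of its underside; z up, y along the row to the robot's left (yaw within 0.12 rad).
- rack: Fixed wooden plate 90 (x) x 284 (y) x 6 mm with five wooden cross ridges (4 mm thick, tops 16 mm up) and a row of four cork pads, 54 mm square, empty at the start. Pad centres: x = 0, y = -102, -34, 34, 102 mm; pad tops 9 mm up. Origin: centre of its underside; z up, y along the row to the robot's left (yaw within 0.12 rad).
- lens: Sight lens: thick round disc of green glass, 44 mm diameter, 22 mm high, side straight up to 17 mm and domed above. Origin: centre of its underside; z up. About 0.08 kg.
- cap: Spring cap: plain aluminium, round, 50 mm high, with a foot flange of 42 mm diameter and 10 mm height and above it (from 13 to 46 mm) a straight body of 32 mm diameter. Origin: centre of its underside; z up. About 0.15 kg.
- stub: Brass union stub: hexagon foot 40 mm across flats and 14 mm high, with a round neck of 24 mm diameter above it up to 40 mm. Origin: centre of its underside; z up. About 0.2 kg.
- block: Orifice block: grey iron rectangular block 30 (x) x 46 (y) x 34 mm high with a dark bore mark on top. Origin: centre of its underside; z up, its long side along y, turned up to 0.25 rad from the tray. About 0.28 kg.
- pad_lens: Black rubber pad, 54 x 54 x 3 mm, fixed on the tray, on which the lens stands at the start; it never moves, so it still marks that part's place in the row later. Origin: centre of its underside; same yaw as the tray.
- pad_cap: Black rubber pad, 54 x 54 x 3 mm, fixed on the tray, on which the spring cap stands at the start; it never moves, so it still marks that part's place in the row later. Origin: centre of its underside; same yaw as the tray.
- pad_stub: Black rubber pad, 54 x 54 x 3 mm, fixed on the tray, on which the union stub stands at the start; it never moves, so it still marks that part's place in the row later. Origin: centre of its underside; same yaw as the tray.
- pad_block: Black rubber pad, 54 x 54 x 3 mm, fixed on the tray, on which the orifice block stands at the start; it never moves, so it still marks that part's place in the row later. Origin: centre of its underside; same yaw as the tray.
Things that resemble listed ones, but are neither listed nor needed, are in the scene too. Of the things like the block, leave any that is purple; of the rest the larger one is meant.

How it is judged (in metres and radians):
At the end, for the whole second after the job is handed in: Each of the four parts stands on the rack pad that mirrors its starting place on the tray, its centre within 12 mm of the pad's centre along and across the rack, its underside within 4 mm of the pad's top, upright within 0.12 rad, at rest (((y of pad_lens in the frame of tray between -0.122 and -0.082 m and y of lens in the frame of rack between 0.09 and 0.114 m) or (y of pad_lens in the frame of tray between -0.054 and -0.014 m and y of lens in the frame of rack between 0.022 and 0.046 m) or (y of pad_lens in the frame of tray between 0.014 and 0.054 m and y of lens in the frame of rack between -0.046 and -0.022 m) or (y of pad_lens in the frame of tray between 0.082 and 0.122 m and y of lens in the frame of rack between -0.114 and -0.09 m)) and x of lens in the frame of rack between -0.012 and 0.012 m and z of lens in the frame of rack between 0.005 and 0.013 m and angle between each of lens, cap, stub, block's own z axis and vertical below 0.12 rad and linear speed of each of lens, cap, stub, block below 0.02 m/s and angular speed of each of lens, cap, stub, block below 0.2 rad/s and ((y of pad_cap in the frame of tray between -0.122 and -0.082 m and y of cap in the frame of rack between 0.09 and 0.114 m) or (y of pad_cap in the frame of tray between -0.054 and -0.014 m and y of cap in the frame of rack between 0.022 and 0.046 m) or (y of pad_cap in the frame of tray between 0.014 and 0.054 m and y of cap in the frame of rack between -0.046 and -0.022 m) or (y of pad_cap in the frame of tray between 0.082 and 0.122 m and y of cap in the frame of rack between -0.114 and -0.09 m)) and x of cap in the frame of rack between -0.012 and 0.012 m and z of cap in the frame of rack between 0.005 and 0.013 m and ((y of pad_stub in the frame of tray between -0.122 and -0.082 m and y of stub in the frame of rack between 0.09 and 0.114 m) or (y of pad_stub in the frame of tray between -0.054 and -0.014 m and y of stub in the frame of rack between 0.022 and 0.046 m) or (y of pad_stub in the frame of tray between 0.014 and 0.054 m and y of stub in the frame of rack between -0.046 and -0.022 m) or (y of pad_stub in the frame of tray between 0.082 and 0.122 m and y of stub in the frame of rack between -0.114 and -0.09 m)) and x of stub in the frame of rack between -0.012 and 0.012 m and z of stub in the frame of rack between 0.005 and 0.013 m and ((y of pad_block in the frame of tray between -0.122 and -0.082 m and y of block in the frame of rack between 0.09 and 0.114 m) or (y of pad_block in the frame of tray between -0.054 and -0.014 m and y of block in the frame of rack between 0.022 and 0.046 m) or (y of pad_block in the frame of tray between 0.014 and 0.054 m and y of block in the frame of rack between -0.046 and -0.022 m) or (y of pad_block in the frame of tray between 0.082 and 0.122 m and y of block in the frame of rack between -0.114 and -0.09 m)) and x of block in the frame of rack between -0.012 and 0.012 m and z of block in the frame of rack between 0.005 and 0.013 m); the robot touches nothing.
It fails at once if the glass lens is banged down on or pressed onto the rack with more than 40 N (contact force between lens and rack above 40 N).
It fails at once if a part is dropped: it falls free of the fingers faster than 0.5 m/s, as from over about 13 mm ((linear speed of lens above 0.5 m/s and contact force between lens and the fingers below 0.05 N) or (linear speed of cap above 0.5 m/s and contact force between cap and the fingers below 0.05 N) or (linear speed of stub above 0.5 m/s and contact force between stub and the fingers below 0.05 N) or (linear speed of block above 0.5 m/s and contact force between block and the fingers below 0.05 N)).
It also fails if it takes over 91 s, if anything falls off the work surface, if the arm or the gripper's body presses on something with over 40 N, if the wrist force passes 120 N, or if a joint passes its speed limit or range.

## Working session

There is one attempt and no reset: what is moved stays moved. The work goes in short steps, Python scripts to look and compute and a tool call to move; the robot and the scene stay as the last step left them, time stands still between calls to the robot, and variables do not carry over. Pictures are saved under pics/ and viewed, at most 14 in all, crops included, and the job is handed in when it is done.

Besides the shell and the picture viewer there is one more tool, called after "Emit:" as name(argument=value, ...), one argument or row to a line, values as JSON. apply_moves: Moves the arm, as the interface text tells. Its arguments: {"type":"object","properties":{"series":{"type":"array"},"grip":{"type":"number"}},"required":["series"]}

```bash
mkdir -p pics
cat > h.py <<'E'
import numpy as np, cv2
from station import arm
def cap(n):
    s=arm.sense(); d=arm.capture(n)
    f=d["frame"].shape[0]/2/np.tan(np.radians(d["vfov"])/2)
    z=d["range_z"]; v,u=np.mgrid[:z.shape[0],:z.shape[1]]
    P=np.stack([(u-d["cx"])*z/f,(v-d["cy"])*z/f,z],-1)
    if n=="wrist":
        T=np.array(d["tool_from_camera"]); P=P@T[:3,:3].T+T[:3,3]
        P=P@np.array(s["orientation"]).T+np.array(s["ee_pos"])
    else: P=(P-np.array(d["t"]))@np.array(d["R"])
    P[z==0]=np.nan
    return d["frame"],P
def save(n,im,s=1):
    cv2.imwrite("pics/"+n,cv2.resize(im[...,::-1],None,fx=s,fy=s,interpolation=cv2.INTER_CUBIC))
E
python3 - <<'E'
from h import *
print(arm.tcp_to_grasp, arm.sense())
a,P=cap("top"); b,Q=cap("scene")
np.savez("s0.npz",a=a,P=P,b=b,Q=Q)
save("top0.png",a,1.5); save("scene0.png",b,1.5)
E
```

```text
18.8 {'time': 0.0, 'joints': array([ 1.27716958,  0.62932562,  0.03846529,  1.51836499, -0.02698208,
        0.9962792 , -0.02003824]), 'qd': array([-0.00010355, -0.00081979,  0.00143069, -0.00040794, -0.00185809,
       -0.00024215, -0.00053268]), 'joint_torque': array([-1.39374515e-04, -5.49722099e+01,  1.14371963e+00, -1.86631608e+01,
       -5.21663111e-02,  2.37584801e-02,  1.95934899e-04]), 'ee_pos': array([ 146.66876117, -632.55637854,  204.56880765]), 'orientation': array([[ 9.74170216e-01,  2.25814458e-01, -4.70292809e-04],
       [ 2.25814942e-01, -9.74168558e-01,  1.79807611e-03],
       [-5.21128850e-05, -1.85783133e-03, -9.99998273e-01]]), 'force': array([0.74342226, 0.35808407, 0.0530733 ]), 'torque': array([ 0.00574983, -0.03173833,  0.00157092]), 'finger_force': 0.0, 'width': 94.12411484913271}
```

View pics/top0.png

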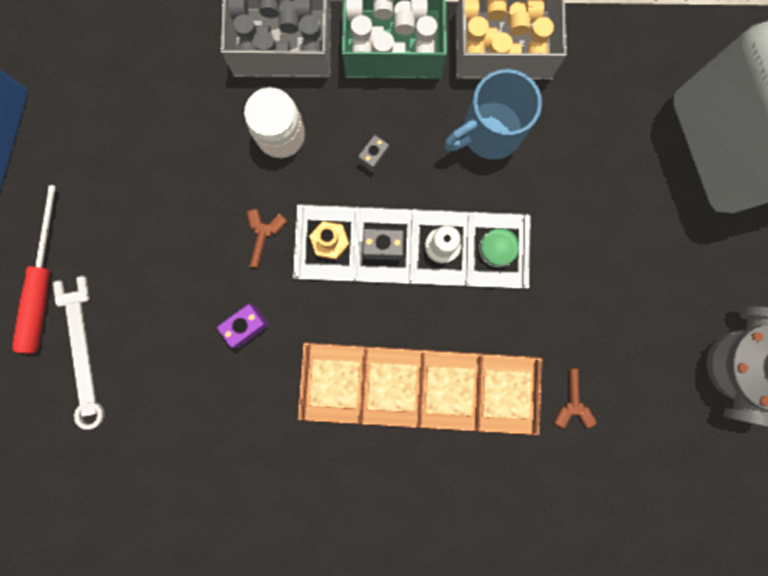

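View pics/scene0.png

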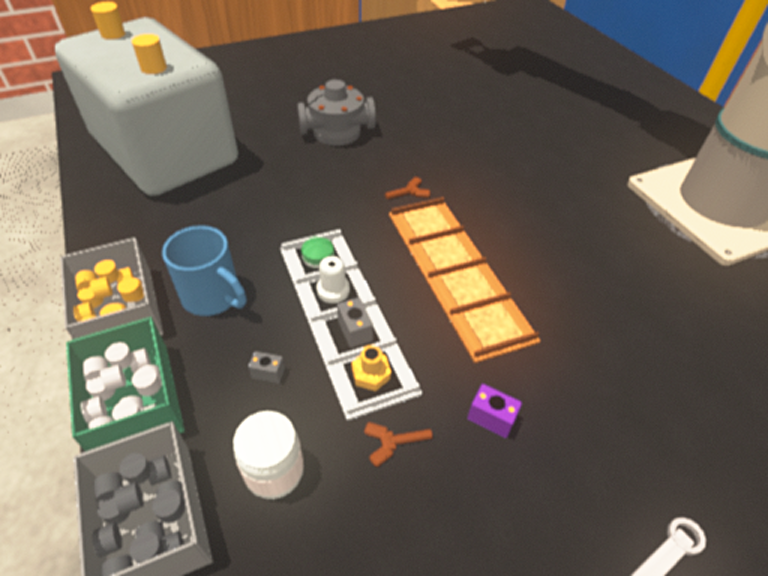

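Top view (1.5x pixels), tray left to right: stub (328,240), block (383,242), cap (443,245), lens (499,247). The rack is the nearer plate, at about (420,390), and it's empty.
Block lookalikes: grey on the tray (383,242), purple (241,326), which is excluded, and small loose grey (374,152). I choose the larger grey one on the tray and will check it in a crop.

Run:
```python
from h import *
d=np.load("s0.npz"); a,P=d["a"],d["P"]
save("crop.png",a[125:300,140:370],3)
def box(r0,r1,c0,c1): return (slice(int(r0/1.5),int(r1/1.5)),slice(int(c0/1.5),int(c1/1.5)))
def rect(s,zl,zh):
    p=P[s].reshape(-1,3); p=p[(p[:,2]>zl)&(p[:,2]<zh)]
    (c,(w,h),an)=cv2.minAreaRect(p[:,:2].astype(np.float32)); return np.round(c,1),np.round((w,h),1),round(an,2),np.round(np.percentile(p[:,2],[5,50,95]),1)
print("table",np.nanmedian(P[300:340,150:350,2]))
print("rack",rect(box(335,445,290,550),3.5,30))
print("tray",rect(box(195,297,288,536),3.5,75))
for n,b,zl in(("stub",box(215,265,308,352),18),("stubneck",box(215,265,308,352),40),("block",box(215,270,358,410),30),("cap",box(215,275,420,466),18),("captop",box(215,275,420,466),52),("lens",box(222,275,475,525),19),("small",box(130,175,350,395),12),("mug",box(65,165,440,545),30),("bottle",box(85,160,240,310),30),("purple",box(300,355,210,270),15)):
    print(n,rect(b,zl,200))
# tray / rack ridge edges: colour based corner fit
```

```text
table -0.5698944735120463
rack (array([453.5, -30.3]), array([288.6, 100.9]), 86.58, array([ 4.3,  7.4, 14.7]))
tray (array([633. , -23.5]), array([284. ,  97.7]), 87.79, array([ 4.3,  8. , 48.4]))
stub (array([633.9,  76.1]), array([44.1, 39.6]), 19.33, array([20.8, 23.7, 49.8]))
stubneck (array([633.2,  75.8]), array([22.2, 22.2]), 86.47, array([43.8, 48.7, 50.3]))
block (array([627.5,  12.5]), array([45.9, 30.3]), 88.43, array([39.8, 42.6, 44.7]))
cap (array([626.8, -57.6]), array([40.4, 35.6]), 46.79, array([18.9, 56.5, 59.9]))
captop (array([628.5, -59.4]), array([29.3, 30.9]), 0.38, array([54.6, 58.1, 60.2]))
lens (array([ 625.9, -125.9]), array([42.6, 42.9]), 45.44, array([24.4, 28.6, 31.9]))
small (array([741.7,  24.3]), array([22.7, 34.1]), 54.84, array([17.2, 24.4, 26.8]))
mug (array([ 793.1, -119.2]), array([107.9, 125.4]), 0.66, array([32.6, 64.5, 85.2]))
bottle (array([766.2, 139.1]), array([57.9, 57.1]), 64.15, array([38.8, 73.8, 75.9]))
purple (array([531.9, 175.1]), array([30.7, 45.7]), 37.16, array([22.6, 33.3, 35.6]))
```

View pics/crop.png

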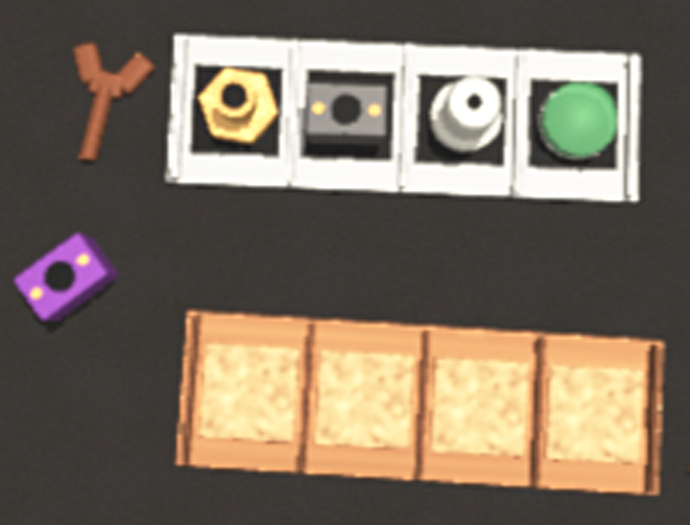

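The crop confirms it: the grey block at about (346,108) is on its tray pad. It's 46x30 mm, against about 34x23 mm for the loose grey one. First I'll turn the tool so the fingers close across the row.

Emit:
apply_moves(
  series=[
    {"delta_pos": [0,0,0],"turn": -0.0758},
    {"delta_pos": [0,0,0],"turn": -0.0758},
    {"delta_pos": [0,0,0],"turn": -0.0758},
    {"delta_pos": [0,0,0],"turn": -0.0758},
    {"delta_pos": [0,0,0],"turn": -0.0758},
  ],
  grip=75,
)

```text
time: 0.52
ee_pos: [146.7, -632.8, 205.0]
orientation: [[0.676, 0.737, -0.0], [0.737, -0.676, 0.001], [0.001, -0.001, -1.0]]
force: [-0.1, -0.1, 0.6]
width: 75.3
finger_force: 0.0
```

Emit:
apply_moves(
  series=[
    {"delta_pos": [0,0,0],"turn": -0.0758},
    {"delta_pos": [0,0,0],"turn": -0.0758},
    {"delta_pos": [0,0,0],"turn": -0.0758},
    {"delta_pos": [0,0,0],"turn": -0.0758},
    {"delta_pos": [0,0,0],"turn": -0.0758},
  ],
)

```text
time: 0.93
ee_pos: [146.6, -632.9, 205.0]
orientation: [[0.146, 0.989, -0.0], [0.989, -0.146, 0.001], [0.001, -0.0, -1.0]]
force: [0.6, 0.2, -0.6]
width: 75.5
finger_force: 0.0
```

Emit:
apply_moves(
  series=[
    {"delta_pos": [0,0,0],"turn": -0.0758},
    {"delta_pos": [0,0,0],"turn": 0},
  ],
)

```text
time: 1.1
ee_pos: [146.4, -632.9, 204.9]
orientation: [[0.031, 1.0, 0.0], [1.0, -0.031, 0.001], [0.001, 0.0, -1.0]]
force: [0.8, 0.3, -0.1]
width: 75.1
finger_force: 0.0
```

Emit:
apply_moves(
  series=[
    {"delta_pos": [0.41,0.25,-0.04],"turn": 0},
    {"delta_pos": [0.41,0.25,-0.04],"turn": 0},
    {"delta_pos": [0.41,0.25,-0.04],"turn": 0},
    {"delta_pos": [0.41,0.25,-0.04],"turn": 0},
    {"delta_pos": [0.41,0.25,-0.04],"turn": 0},
  ],
)

```text
time: 1.52
ee_pos: [246.1, -481.0, 220.4]
orientation: [[0.038, 0.999, -0.0], [0.999, -0.038, 0.0], [0.0, -0.0, -1.0]]
force: [-0.1, -0.5, 0.4]
width: 75.3
finger_force: 0.0
```

Emit:
apply_moves(
  series=[
    {"delta_pos": [0.41,0.25,-0.04],"turn": 0},
    {"delta_pos": [0.41,0.25,-0.04],"turn": 0},
    {"delta_pos": [0.41,0.25,-0.04],"turn": 0},
    {"delta_pos": [0.41,0.25,-0.04],"turn": 0},
    {"delta_pos": [0.41,0.25,-0.04],"turn": 0},
  ],
)

```text
time: 1.93
ee_pos: [345.0, -330.5, 235.6]
orientation: [[0.038, 0.999, 0.0], [0.999, -0.038, 0.0], [0.0, 0.0, -1.0]]
force: [0.8, 0.1, -0.7]
width: 75.0
finger_force: 0.0
```

Emit:
apply_moves(
  series=[
    {"delta_pos": [0.41,0.25,-0.04],"turn": 0},
    {"delta_pos": [0.41,0.25,-0.04],"turn": 0},
    {"delta_pos": [0.41,0.25,-0.04],"turn": 0},
    {"delta_pos": [0.41,0.25,-0.04],"turn": 0},
    {"delta_pos": [0.41,0.25,-0.04],"turn": 0},
  ],
)

```text
time: 2.35
ee_pos: [443.8, -180.0, 250.7]
orientation: [[0.037, 0.999, 0.0], [0.999, -0.037, -0.0], [-0.0, 0.0, -1.0]]
force: [1.7, -0.6, 0.1]
width: 75.2
finger_force: 0.0
```

Emit:
apply_moves(
  series=[
    {"delta_pos": [0.41,0.25,-0.04],"turn": 0},
    {"delta_pos": [0.41,0.25,-0.04],"turn": 0},
    {"delta_pos": [0.41,0.25,-0.04],"turn": 0},
    {"delta_pos": [0.41,0.25,-0.04],"turn": 0},
    {"delta_pos": [0.41,0.25,-0.04],"turn": 0},
  ],
)

```text
time: 2.77
ee_pos: [542.6, -29.5, 265.5]
orientation: [[0.037, 0.999, -0.0], [0.999, -0.037, -0.0], [-0.0, -0.0, -1.0]]
force: [0.4, 0.2, 0.0]
width: 74.9
finger_force: 0.0
```

Emit:
apply_moves(
  series=[
    {"delta_pos": [0,0,0],"turn": 0},
    {"delta_pos": [0,0,0],"turn": 0},
    {"delta_pos": [0,0,0],"turn": 0},
  ],
)

```text
time: 3.02
ee_pos: [541.4, -31.7, 265.0]
orientation: [[0.035, 0.999, -0.001], [0.999, -0.035, -0.001], [-0.001, -0.001, -1.0]]
force: [0.2, 0.2, -0.1]
width: 75.0
finger_force: 0.0
```

Run:
```python
from h import *
print(arm.sense()["joints"].round(2), arm.sense()["ee_pos"].round(1))
a,P=cap("wrist"); np.savez("w0.npz",a=a,P=P); save("w0.png",a,1.5)
```

```text
[ 0.32  0.44 -0.46  1.73  0.22  1.03 -0.25] [541.4 -31.7 265. ]
```

View pics/w0.png

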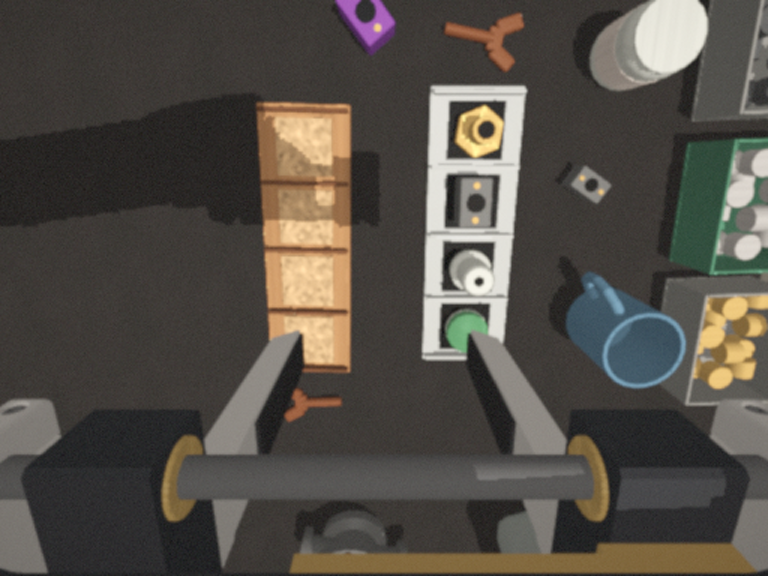

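The wrist view shows the rack at left (pads near x=305) and the tray at right, with stub (480,130), block (476,203), cap (472,270) and lens (467,330). I'll cross-check positions with this depth image.

Run:
```python
from h import *
d=np.load("w0.npz"); a,P=d["a"],d["P"]
v,u=np.mgrid[:384,:512]; ok=(v<247)
def rect(cx,cy,r,zl,zh,m=None):
    k=ok&(np.hypot(P[...,0]-cx,P[...,1]-cy)<r)&(P[...,2]>zl)&(P[...,2]<zh)
    if m is not None:k&=m
    p=P[k]; c,s,an=cv2.minAreaRect(p[:,:2].astype(np.float32)); return np.round(c,1),np.round(s,1),round(an,1),np.round(np.percentile(p[:,2],[5,50,95]),1)
hsv=cv2.cvtColor(a,cv2.COLOR_RGB2HSV)
for n,x,y,r,zl in(("neck",633,76,28,40),("foot",633,76,30,17),("block",627,12,32,32),("captop",628,-59,30,52),("cap",628,-59,30,18),("lens",626,-126,28,19)): print(n,rect(x,y,r,zl,80))
k=ok&(P[...,2]>3)&(P[...,2]<30)&(P[...,0]<520)&(P[...,0]>390)&(abs(P[...,1]+30)<170)
p=P[k];c,s,an=cv2.minAreaRect(p[:,:2].astype(np.float32));print("rack",c,s,an)
for yy,x,y in((102,459.6,71.5),(34,455.5,3.6),(-34,451.5,-64),(-102,447.4,-132)):
    m=(hsv[...,1]<130)&(hsv[...,2]>60); print("pad",yy,rect(x,y,38,4,12.5,m))
print("top cam cork:")
d=np.load("s0.npz"); a,P=d["a"],d["P"]; ok=v<1000; hsv=cv2.cvtColor(a,cv2.COLOR_RGB2HSV)
for yy,x,y in((102,459.6,71.5),(34,455.5,3.6),(-34,451.5,-64),(-102,447.4,-132)):
    m=(hsv[...,1]<115)&(hsv[...,2]>150); print("pad",yy,rect(x,y,38,4,12.5,m))
```

```text
neck (array([633.5,  76.5]), array([22.5, 22.7]), 88.9, array([45.8, 49.7, 51.2]))
foot (array([633.9,  76.2]), array([44.7, 40.1]), 79.0, array([22.2, 24.4, 50.6]))
block (array([627.8,  12.6]), array([45.7, 30.3]), 88.9, array([38.5, 43.4, 45. ]))
captop (array([628.9, -58.6]), array([30. , 30.7]), 43.1, array([55.5, 59.1, 60.5]))
cap (array([627.6, -56.6]), array([40.5, 35.6]), 27.5, array([19.8, 56.6, 60.3]))
lens (array([ 624.1, -123.1]), array([43. , 36.2]), 39.4, array([22.5, 29. , 32.1]))
rack (463.3358154296875, -18.990570068359375) (308.8554382324219, 110.26976776123047) 89.50653839111328
pad 102 (array([459.6,  73.6]), array([70.7, 75.4]), 85.4, array([ 6. ,  9.2, 10.7]))
pad 34 (array([454.6,   5.4]), array([70.5, 73. ]), 87.0, array([ 6. ,  9.3, 10.8]))
pad -34 (array([451.6, -62.1]), array([71.9, 75.7]), 85.8, array([ 5.8,  9. , 10.8]))
pad -102 (array([ 451.1, -128.2]), array([62.9, 75.1]), 43.9, array([ 6. ,  9.2, 10.8]))
top cam cork:
pad 102 (array([465.3,  68. ]), array([55.4, 54.5]), 86.6, array([ 6.4,  8.4, 10.2]))
pad 34 (array([461.6,   6.6]), array([68.6, 54.1]), 86.5, array([ 6.3,  8.4, 10.2]))
pad -34 (array([457.3, -61.1]), array([69.3, 54.6]), 87.7, array([ 6.2,  8.4, 10.4]))
pad -102 (array([ 453.1, -129.3]), array([68.2, 54.4]), 89.2, array([ 6.1,  8.5, 10.3]))
```

Run:
```python
from h import *
for f in("s0","w0"):
    d=np.load(f+".npz"); a,P=d["a"],d["P"]; hsv=cv2.cvtColor(a,cv2.COLOR_RGB2HSV)
    for yy,x,y in((102,465,72),(34,461,4),(-34,457,-64),(-102,453,-132)):
        k=(abs(P[...,0]-x)<44)&(abs(P[...,1]-y)<32)&(P[...,2]<30)
        if f=="w0": k[247:]=0
        s=hsv[...,1]; t,_=cv2.threshold(s[k].reshape(-1,1),0,255,cv2.THRESH_OTSU)
        m=(k&(s<=t)).astype(np.uint8); m=cv2.morphologyEx(m,cv2.MORPH_OPEN,np.ones((5,5),np.uint8))
        n,l,st,_=cv2.connectedComponentsWithStats(m); i=1+st[1:,4].argmax(); m=cv2.morphologyEx((l==i).astype(np.uint8),cv2.MORPH_CLOSE,np.ones((7,7),np.uint8))
        p=P[m>0]; p=p[np.isfinite(p[:,0])]; c,sz,an=cv2.minAreaRect(p[:,:2].astype(np.float32)); print(f,yy,t,np.round(c,1),np.round(sz,1),round(an,1),np.nanmean(p,0).round(1))
    # ridges tops z>13
    k=(P[...,2]>12.5)&(P[...,2]<20)&(P[...,0]<512)&(P[...,0]>405)&(abs(P[...,1]+30)<160)
    if f=="w0":k[247:]=0
    p=P[k]; yl=p[:,1]-0.06*0
    for yy in(140,68,0,-68,-140):
        q=p[abs(p[:,1]+30-yy)<14]; 
        if len(q)>10: print("ridge",yy,np.median(q,0).round(1),len(q),np.percentile(q[:,0],[2,98]).round(1))
```

```text
s0 102 110.0 [465.7  68.3] [54.5 52.5] 89.5 [465.4  68.    8.4]
s0 34 110.0 [4.615e+02 3.000e-01] [53.5 54. ] 89.6 [4.613e+02 3.000e-01 8.400e+00]
s0 -34 109.0 [457.2 -67. ] [53.7 52.6] 89.9 [457.4 -68.    8.4]
s0 -102 109.0 [ 453.6 -136.3] [54.6 52.8] 89.2 [ 453.5 -135.6    8.5]
ridge 140 [467.8 102.5  15.3] 119 [426.6 507.8]
ridge 68 [461.1  35.3  15.5] 114 [423.3 504. ]
ridge 0 [459.3 -32.8  15.1] 119 [418.1 499.3]
ridge -68 [ 456.1 -100.7   15.3] 119 [414.7 496. ]
ridge -140 [ 451.8 -168.3   15.1] 126 [409.8 491.8]
w0 102 114.0 [464.9  69.8] [53.4 54.7] 88.1 [465.5  70.5   9.4]
w0 34 115.0 [4.605e+02 3.000e-01] [54.9 55.8] 86.9 [461.1   0.9   9.5]
w0 -34 108.0 [456.2 -67.6] [54.9 54.7] 87.5 [456.7 -66.9   9.5]
w0 -102 109.0 [460.6 -89.1] [150.1  59.7] 80.0 [ 459.3 -131.    10.5]
ridge 140 [466.3 102.5  16.3] 196 [426.7 508.5]
ridge 68 [463.5  35.1  16.3] 161 [423.2 504.3]
ridge 0 [458.8 -32.6  16.1] 155 [418.4 500.1]
ridge -68 [ 455.6 -100.4   16.1] 159 [415.7 496.2]
ridge -140 [ 466.9 -168.    15.2] 51 [446.5 492.1]
```

Emit:
apply_moves(
  series=[
    {"delta_pos": [0.185,0.147,0.308],"turn": 0},
    {"delta_pos": [0.185,0.147,0.308],"turn": 0},
    {"delta_pos": [0.185,0.147,0.308],"turn": 0},
    {"delta_pos": [0.185,0.147,0.308],"turn": 0},
    {"delta_pos": [0.185,0.147,0.308],"turn": 0},
  ],
)

```text
time: 3.48
ee_pos: [599.5, 34.5, 148.9]
orientation: [[0.038, 0.999, -0.0], [0.999, -0.038, -0.001], [-0.001, -0.0, -1.0]]
force: [0.4, -0.0, 0.3]
width: 74.9
finger_force: 0.0
```

Emit:
apply_moves(
  series=[
    {"delta_pos": [0.185,0.147,0.308],"turn": 0},
    {"delta_pos": [0.185,0.147,0.308],"turn": 0},
    {"delta_pos": [0.185,0.147,0.308],"turn": 0},
    {"delta_pos": [0,0,0],"turn": 0},
    {"delta_pos": [0,0,0],"turn": 0},
  ],
)

```text
time: 3.9
ee_pos: [632.6, 75.5, 79.4]
orientation: [[0.035, 0.999, -0.003], [0.999, -0.035, -0.001], [-0.001, -0.003, -1.0]]
force: [-0.7, 0.2, 0.9]
width: 74.8
finger_force: 0.0
```

Emit:
apply_moves(
  series=[
    {"delta_pos": [0,0,0],"turn": 0},
    {"delta_pos": [0,0,0],"turn": 0},
  ],
)

```text
time: 4.07
ee_pos: [634.4, 74.9, 82.3]
orientation: [[0.036, 0.999, 0.002], [0.999, -0.036, -0.001], [-0.001, 0.002, -1.0]]
force: [0.1, 0.0, 0.7]
width: 74.7
finger_force: 0.0
```

Emit:
apply_moves(
  series=[
    {"delta_pos": [0.01,-0.005,0.25],"turn": 0},
    {"delta_pos": [0,0,0.25],"turn": 0},
    {"delta_pos": [0,0,0.16],"turn": 0},
    {"delta_pos": [0,0,0.06],"turn": 0},
    {"delta_pos": [0,0,0],"turn": 0},
  ],
)

```text
time: 4.48
ee_pos: [633.1, 76.8, 26.4]
orientation: [[0.034, 0.999, -0.001], [0.999, -0.034, -0.001], [-0.001, -0.001, -1.0]]
force: [0.4, -0.2, -0.4]
width: 75.1
finger_force: 0.0
```

Emit:
apply_moves(
  series=[
    {"delta_pos": [0,0,0],"turn": 0},
    {"delta_pos": [0,0,0],"turn": 0},
    {"delta_pos": [0,0,0],"turn": 0},
  ],
)

```text
time: 4.73
ee_pos: [634.4, 77.8, 27.8]
orientation: [[0.033, 0.999, 0.002], [0.999, -0.033, 0.0], [0.0, 0.002, -1.0]]
force: [0.3, 0.5, 0.3]
width: 75.1
finger_force: 0.0
```

Emit:
apply_moves(
  series=[
    {"delta_pos": [0,0,0],"turn": 0},
    {"delta_pos": [0,0,0],"turn": 0},
    {"delta_pos": [0,0,0],"turn": 0},
    {"delta_pos": [0,0,0],"turn": 0},
    {"delta_pos": [0,0,0],"turn": 0},
  ],
  grip=0,
)

```text
time: 5.15
ee_pos: [633.6, 77.8, 26.7]
orientation: [[0.033, 0.999, 0.0], [0.999, -0.033, 0.0], [0.0, 0.0, -1.0]]
force: [-0.4, -0.6, 0.4]
width: 45.4
finger_force: 0.0
```

Emit:
apply_moves(
  series=[
    {"delta_pos": [0,0,0],"turn": 0},
    {"delta_pos": [0,0,0],"turn": 0},
    {"delta_pos": [0,0,0],"turn": 0},
    {"delta_pos": [0,0,0],"turn": 0},
    {"delta_pos": [0,0,0],"turn": 0},
  ],
)

```text
time: 5.57
ee_pos: [633.7, 77.7, 26.7]
orientation: [[0.033, 0.999, 0.0], [0.999, -0.033, 0.0], [0.0, 0.0, -1.0]]
force: [1.0, 0.1, 0.3]
width: 23.6
finger_force: 30.0
```

Emit:
apply_moves(
  series=[
    {"delta_pos": [0,0,-0.1],"turn": 0},
    {"delta_pos": [0,0,-0.25],"turn": 0},
    {"delta_pos": [0,0,-0.3],"turn": 0},
    {"delta_pos": [0,0,-0.15],"turn": 0},
    {"delta_pos": [-0.16,-0.13,0],"turn": 0},
  ],
)

```text
time: 5.98
ee_pos: [627.3, 70.1, 90.2]
orientation: [[0.031, 0.999, 0.008], [1.0, -0.031, 0.004], [0.005, 0.008, -1.0]]
force: [0.7, -0.2, -2.4]
width: 23.2
finger_force: 30.0
```

Emit:
apply_moves(
  series=[
    {"delta_pos": [-0.32,-0.257,0],"turn": 0},
    {"delta_pos": [-0.32,-0.257,0],"turn": 0},
    {"delta_pos": [-0.32,-0.257,0],"turn": 0},
    {"delta_pos": [-0.32,-0.257,0],"turn": 0},
    {"delta_pos": [-0.32,-0.257,0],"turn": 0},
  ],
)

```text
time: 6.4
ee_pos: [521.9, -51.7, 86.9]
orientation: [[0.033, 0.999, 0.0], [0.999, -0.033, -0.0], [-0.0, 0.0, -1.0]]
force: [0.6, 0.6, -1.9]
width: 23.3
finger_force: 30.0
```

Emit:
apply_moves(
  series=[
    {"delta_pos": [-0.32,-0.257,0],"turn": 0},
    {"delta_pos": [-0.32,-0.257,0],"turn": 0},
    {"delta_pos": [-0.32,-0.257,0],"turn": 0},
    {"delta_pos": [-0.175,-0.13,0],"turn": 0},
    {"delta_pos": [0,0,0],"turn": 0},
  ],
)

```text
time: 6.82
ee_pos: [448.8, -137.5, 86.6]
orientation: [[0.039, 0.999, -0.004], [0.999, -0.039, -0.002], [-0.003, -0.004, -1.0]]
force: [0.2, 0.0, -2.8]
width: 23.6
finger_force: 30.0
```

Emit:
apply_moves(
  series=[
    {"delta_pos": [0,0,0],"turn": 0},
    {"delta_pos": [0,0,0],"turn": 0},
    {"delta_pos": [0,0,0],"turn": 0},
    {"delta_pos": [0,0,0],"turn": 0},
  ],
)

```text
time: 7.15
ee_pos: [453.7, -132.3, 86.8]
orientation: [[0.031, 1.0, 0.001], [1.0, -0.031, 0.0], [0.001, 0.001, -1.0]]
force: [-0.1, -0.5, -2.2]
width: 23.2
finger_force: 30.0
```

Emit:
apply_moves(
  series=[
    {"delta_pos": [-0.017,-0.01,0.2],"turn": 0},
    {"delta_pos": [0,0,0.25],"turn": 0},
    {"delta_pos": [0,0,0.2],"turn": 0},
    {"delta_pos": [0,0,0.1],"turn": 0},
    {"delta_pos": [0,0,0.02],"turn": 0},
  ],
)

```text
time: 7.57
ee_pos: [451.5, -133.8, 27.7]
orientation: [[0.032, 0.999, -0.002], [0.999, -0.032, 0.001], [0.001, -0.002, -1.0]]
force: [-0.9, -0.1, -1.9]
width: 23.7
finger_force: 30.0
```

Emit:
apply_moves(
  series=[
    {"delta_pos": [0,0,0],"turn": 0},
    {"delta_pos": [0,0,0],"turn": 0},
    {"delta_pos": [0,0,0],"turn": 0},
    {"delta_pos": [0,0,0.013],"turn": 0},
    {"delta_pos": [0,0,0.01],"turn": 0},
  ],
)

```text
time: 7.98
ee_pos: [452.4, -134.9, 27.7]
orientation: [[0.034, 0.999, 0.001], [0.999, -0.034, -0.0], [-0.0, 0.001, -1.0]]
force: [0.1, -0.5, -2.5]
width: 23.2
finger_force: 30.0
```

Emit:
apply_moves(
  series=[
    {"delta_pos": [0,0,0],"turn": 0},
    {"delta_pos": [0,0,0],"turn": 0},
  ],
)

```text
time: 8.15
ee_pos: [452.0, -134.9, 27.4]
orientation: [[0.033, 0.999, 0.0], [0.999, -0.033, -0.0], [-0.0, 0.0, -1.0]]
force: [0.2, 0.4, -1.7]
width: 23.4
finger_force: 30.0
```

Emit:
apply_moves(
  series=[
    {"delta_pos": [0.015,0.01,0.01],"turn": 0},
    {"delta_pos": [0,0,0],"turn": 0},
    {"delta_pos": [0,0,0],"turn": 0},
    {"delta_pos": [0,0,0],"turn": 0},
  ],
)

```text
time: 8.48
ee_pos: [452.7, -133.9, 26.6]
orientation: [[0.033, 0.999, -0.0], [0.999, -0.033, -0.0], [-0.0, -0.0, -1.0]]
force: [-1.1, -0.8, 1.3]
width: 23.1
finger_force: 30.0
```

Emit:
apply_moves(
  series=[
    {"delta_pos": [0,0,0.01],"turn": 0},
    {"delta_pos": [0,0,0],"turn": 0},
    {"delta_pos": [0,0,0],"turn": 0},
  ],
)

```text
time: 8.73
ee_pos: [452.7, -133.9, 26.5]
orientation: [[0.033, 0.999, 0.0], [0.999, -0.033, -0.001], [-0.001, 0.0, -1.0]]
force: [-2.2, -0.5, 10.4]
width: 23.3
finger_force: 30.0
```

Emit:
apply_moves(
  series=[
    {"delta_pos": [0,0,-0.01],"turn": 0},
    {"delta_pos": [0,0,0],"turn": 0},
    {"delta_pos": [0,0,0],"turn": 0},
    {"delta_pos": [0,0,0],"turn": 0},
    {"delta_pos": [0,0,0],"turn": 0},
  ],
  grip=65,
)

```text
time: 9.15
ee_pos: [452.8, -133.5, 26.3]
orientation: [[0.033, 0.999, 0.0], [0.999, -0.033, 0.0], [0.0, 0.0, -1.0]]
force: [-0.3, 1.1, 0.9]
width: 53.0
finger_force: 0.0
```

Emit:
apply_moves(
  series=[
    {"delta_pos": [0,0,0],"turn": 0},
    {"delta_pos": [0,0,0],"turn": 0},
    {"delta_pos": [0,0,-0.2],"turn": 0},
    {"delta_pos": [0,0,-0.3],"turn": 0},
    {"delta_pos": [0,0,-0.35],"turn": 0},
  ],
)

```text
time: 9.57
ee_pos: [451.6, -133.2, 90.0]
orientation: [[0.033, 0.999, -0.003], [0.999, -0.033, 0.001], [0.001, -0.003, -1.0]]
force: [0.3, -0.3, 0.9]
width: 65.3
finger_force: 0.0
```

Emit:
apply_moves(
  series=[
    {"delta_pos": [0.253,0.284,0],"turn": 0},
    {"delta_pos": [0.253,0.284,0],"turn": 0},
    {"delta_pos": [0.253,0.284,0],"turn": 0},
    {"delta_pos": [0.253,0.284,0],"turn": 0},
    {"delta_pos": [0.253,0.284,0],"turn": 0},
  ],
)

```text
time: 9.98
ee_pos: [563.1, -41.6, 90.3]
orientation: [[0.034, 0.999, -0.0], [0.999, -0.034, -0.0], [-0.0, -0.0, -1.0]]
force: [-0.0, -0.6, -1.3]
width: 65.0
finger_force: 0.0
```

Emit:
apply_moves(
  series=[
    {"delta_pos": [0.253,0.284,0],"turn": 0},
    {"delta_pos": [0.253,0.284,0],"turn": 0},
    {"delta_pos": [0.253,0.284,0],"turn": 0},
    {"delta_pos": [0,0,0],"turn": 0},
    {"delta_pos": [0,0,0],"turn": 0},
  ],
)

```text
time: 10.4
ee_pos: [628.4, 14.1, 89.8]
orientation: [[0.031, 1.0, -0.0], [1.0, -0.031, 0.001], [0.001, -0.0, -1.0]]
force: [-1.1, -0.6, -0.1]
width: 65.1
finger_force: 0.0
```

Emit:
apply_moves(
  series=[
    {"delta_pos": [0,0,0],"turn": 0},
    {"delta_pos": [0,0,0],"turn": 0},
    {"delta_pos": [0,0,0],"turn": 0},
  ],
)

```text
time: 10.65
ee_pos: [627.2, 10.9, 90.1]
orientation: [[0.035, 0.999, -0.001], [0.999, -0.035, -0.001], [-0.001, -0.001, -1.0]]
force: [-0.7, 0.3, -0.1]
width: 64.8
finger_force: 0.0
```

Emit:
apply_moves(
  series=[
    {"delta_pos": [0.01,0,0.25],"turn": 0},
    {"delta_pos": [0,0,0.3],"turn": 0},
    {"delta_pos": [0,0,0.25],"turn": 0},
    {"delta_pos": [0,0,0.12],"turn": 0},
    {"delta_pos": [0,0,0.05],"turn": 0},
  ],
)

```text
time: 11.07
ee_pos: [626.6, 12.2, 16.0]
orientation: [[0.034, 0.999, -0.003], [0.999, -0.034, -0.001], [-0.001, -0.003, -1.0]]
force: [0.3, 0.3, -0.8]
width: 65.0
finger_force: 0.0
```

Emit:
apply_moves(
  series=[
    {"delta_pos": [0,0,0],"turn": 0},
    {"delta_pos": [0,0,0],"turn": 0},
    {"delta_pos": [0,0,0],"turn": 0},
    {"delta_pos": [0,0,0],"turn": 0},
  ],
)

```text
time: 11.4
ee_pos: [629.0, 13.2, 18.6]
orientation: [[0.033, 0.999, 0.002], [0.999, -0.033, 0.0], [0.0, 0.002, -1.0]]
force: [1.0, -0.2, 0.2]
width: 65.0
finger_force: 0.0
```

Emit:
apply_moves(
  series=[
    {"delta_pos": [0,0,0],"turn": 0},
    {"delta_pos": [0,0,0],"turn": 0},
    {"delta_pos": [0,0,0],"turn": 0},
    {"delta_pos": [0,0,0],"turn": 0},
    {"delta_pos": [0,0,0],"turn": 0},
  ],
  grip=0,
)

```text
time: 11.82
ee_pos: [628.2, 13.1, 17.5]
orientation: [[0.033, 0.999, 0.0], [0.999, -0.033, -0.0], [-0.0, 0.0, -1.0]]
force: [-0.6, 0.2, -0.2]
width: 35.1
finger_force: 0.0
```

Emit:
apply_moves(
  series=[
    {"delta_pos": [0,0,0],"turn": 0},
    {"delta_pos": [0,0,0],"turn": 0},
    {"delta_pos": [0,0,0],"turn": 0},
  ],
)

```text
time: 12.07
ee_pos: [628.0, 13.1, 17.5]
orientation: [[0.033, 0.999, -0.0], [0.999, -0.033, -0.0], [-0.0, -0.0, -1.0]]
force: [-1.3, -0.0, -0.3]
width: 29.8
finger_force: 30.0
```

Emit:
apply_moves(
  series=[
    {"delta_pos": [0,0,-0.1],"turn": 0},
    {"delta_pos": [0,0,-0.25],"turn": 0},
    {"delta_pos": [0,0,-0.3],"turn": 0},
    {"delta_pos": [0,0,-0.15],"turn": 0},
    {"delta_pos": [-0.071,-0.14,0],"turn": 0},
  ],
)

```text
time: 12.48
ee_pos: [621.7, 10.1, 80.7]
orientation: [[0.032, 0.999, 0.008], [0.999, -0.032, 0.002], [0.003, 0.008, -1.0]]
force: [0.6, -0.1, -3.0]
width: 29.8
finger_force: 30.0
```

Emit:
apply_moves(
  series=[
    {"delta_pos": [-0.142,-0.28,0],"turn": 0},
    {"delta_pos": [-0.142,-0.28,0],"turn": 0},
    {"delta_pos": [-0.142,-0.28,0],"turn": 0},
    {"delta_pos": [-0.142,-0.28,0],"turn": 0},
    {"delta_pos": [-0.142,-0.28,0],"turn": 0},
  ],
)

```text
time: 12.9
ee_pos: [509.5, -42.0, 77.5]
orientation: [[0.033, 0.999, -0.0], [0.999, -0.033, -0.0], [-0.0, -0.0, -1.0]]
force: [0.6, -0.7, -2.5]
width: 29.5
finger_force: 30.0
```

Emit:
apply_moves(
  series=[
    {"delta_pos": [-0.142,-0.28,0],"turn": 0},
    {"delta_pos": [-0.142,-0.28,0],"turn": 0},
    {"delta_pos": [-0.071,-0.144,0],"turn": 0},
    {"delta_pos": [0,0,0],"turn": 0},
    {"delta_pos": [0,0,0],"turn": 0},
  ],
)

```text
time: 13.32
ee_pos: [457.5, -66.6, 77.8]
orientation: [[0.034, 0.999, 0.001], [0.999, -0.034, 0.0], [0.0, 0.001, -1.0]]
force: [0.2, 0.2, -2.6]
width: 30.0
finger_force: 30.0
```

Emit:
apply_moves(
  series=[
    {"delta_pos": [0,0,0],"turn": 0},
    {"delta_pos": [0,0,0],"turn": 0},
    {"delta_pos": [0,0,0],"turn": 0},
    {"delta_pos": [0,0,0],"turn": 0},
  ],
)

```text
time: 13.65
ee_pos: [457.8, -65.9, 77.4]
orientation: [[0.033, 0.999, 0.001], [0.999, -0.033, 0.0], [0.0, 0.001, -1.0]]
force: [-1.2, -0.1, -3.4]
width: 29.7
finger_force: 30.0
```

Emit:
apply_moves(
  series=[
    {"delta_pos": [-0.007,-0.007,0.2],"turn": 0},
    {"delta_pos": [0,0,0.25],"turn": 0},
    {"delta_pos": [0,0,0.2],"turn": 0},
    {"delta_pos": [0,0,0.1],"turn": 0},
    {"delta_pos": [0,0,0.03],"turn": 0},
  ],
)

```text
time: 14.07
ee_pos: [456.0, -66.5, 17.8]
orientation: [[0.033, 0.999, -0.002], [0.999, -0.033, 0.0], [0.0, -0.002, -1.0]]
force: [0.5, -0.0, -4.2]
width: 29.6
finger_force: 30.0
```

Emit:
apply_moves(
  series=[
    {"delta_pos": [0,0,0],"turn": 0},
    {"delta_pos": [0,0,0],"turn": 0},
    {"delta_pos": [0,0,0],"turn": 0},
    {"delta_pos": [0,0,0],"turn": 0},
  ],
)

```text
time: 14.4
ee_pos: [457.1, -67.0, 19.6]
orientation: [[0.033, 0.999, 0.001], [0.999, -0.033, -0.0], [-0.0, 0.001, -1.0]]
force: [-0.0, 0.4, -4.2]
width: 29.8
finger_force: 30.0
```

Emit:
apply_moves(
  series=[
    {"delta_pos": [0,0,0.013],"turn": 0},
    {"delta_pos": [0,0,0],"turn": 0},
    {"delta_pos": [0,0,0],"turn": 0},
  ],
)

```text
time: 14.65
ee_pos: [456.6, -67.0, 18.2]
orientation: [[0.033, 0.999, 0.0], [0.999, -0.033, -0.0], [-0.0, 0.0, -1.0]]
force: [0.5, -0.5, -4.7]
width: 29.7
finger_force: 30.0
```

Emit:
apply_moves(
  series=[
    {"delta_pos": [0,0,0.013],"turn": 0},
    {"delta_pos": [0,0,0],"turn": 0},
    {"delta_pos": [0,0,0],"turn": 0},
  ],
)

```text
time: 14.9
ee_pos: [456.7, -67.0, 17.4]
orientation: [[0.033, 0.999, 0.001], [0.999, -0.033, -0.0], [-0.0, 0.001, -1.0]]
force: [-0.6, 0.0, 4.2]
width: 29.8
finger_force: 30.0
```

Contact. I'll release and rise.

Emit:
apply_moves(
  series=[
    {"delta_pos": [0,0,0],"turn": 0},
    {"delta_pos": [0,0,0],"turn": 0},
    {"delta_pos": [0,0,0],"turn": 0},
    {"delta_pos": [0,0,0],"turn": 0},
    {"delta_pos": [0,0,0],"turn": 0},
  ],
  grip=65,
)

```text
time: 15.32
ee_pos: [456.6, -66.9, 16.9]
orientation: [[0.033, 0.999, 0.0], [0.999, -0.033, 0.0], [0.0, 0.0, -1.0]]
force: [0.2, -0.2, -0.0]
width: 59.7
finger_force: 0.0
```

Emit:
apply_moves(
  series=[
    {"delta_pos": [0,0,0],"turn": 0},
    {"delta_pos": [0,0,-0.2],"turn": 0},
    {"delta_pos": [0,0,-0.3],"turn": 0},
    {"delta_pos": [0,0,-0.35],"turn": 0},
    {"delta_pos": [0,0,-0.1],"turn": 0},
  ],
)

```text
time: 15.73
ee_pos: [458.0, -66.8, 90.7]
orientation: [[0.033, 0.999, 0.004], [0.999, -0.033, -0.0], [-0.0, 0.004, -1.0]]
force: [0.2, -0.4, -0.1]
width: 65.0
finger_force: 0.0
```

Emit:
apply_moves(
  series=[
    {"delta_pos": [0,0,0],"turn": 0},
    {"delta_pos": [0,0,0],"turn": 0},
  ],
)

```text
time: 15.9
ee_pos: [456.6, -67.2, 88.2]
orientation: [[0.034, 0.999, 0.001], [0.999, -0.034, -0.0], [-0.0, 0.001, -1.0]]
force: [-1.0, 0.0, 0.3]
width: 65.2
finger_force: 0.0
```

Emit:
apply_moves(
  series=[
    {"delta_pos": [0.023,0.286,0],"turn": 0},
    {"delta_pos": [0.023,0.286,0],"turn": 0},
    {"delta_pos": [0.023,0.286,0],"turn": 0},
    {"delta_pos": [0.023,0.286,0],"turn": 0},
    {"delta_pos": [0.023,0.286,0],"turn": 0},
  ],
)

```text
time: 16.32
ee_pos: [563.8, -61.8, 86.3]
orientation: [[0.033, 0.999, -0.003], [0.999, -0.033, -0.0], [-0.0, -0.003, -1.0]]
force: [-0.8, 0.3, 0.1]
width: 65.4
finger_force: 0.0
```

Emit:
apply_moves(
  series=[
    {"delta_pos": [0.023,0.286,0],"turn": 0},
    {"delta_pos": [0.023,0.286,0],"turn": 0},
    {"delta_pos": [0.023,0.286,0],"turn": 0},
    {"delta_pos": [0,0,0],"turn": 0},
    {"delta_pos": [0,0,0],"turn": 0},
  ],
)

```text
time: 16.73
ee_pos: [627.9, -58.5, 86.0]
orientation: [[0.033, 0.999, -0.003], [0.999, -0.033, 0.0], [0.0, -0.003, -1.0]]
force: [-0.5, 0.4, -0.3]
width: 64.8
finger_force: 0.0
```

Emit:
apply_moves(
  series=[
    {"delta_pos": [0,0,0],"turn": 0},
    {"delta_pos": [0,0,0],"turn": 0},
    {"delta_pos": [0,0,0],"turn": 0},
  ],
)

```text
time: 16.98
ee_pos: [627.3, -59.1, 87.9]
orientation: [[0.033, 0.999, -0.002], [0.999, -0.033, -0.0], [-0.0, -0.002, -1.0]]
force: [1.0, -0.3, 0.8]
width: 64.7
finger_force: 0.0
```

Emit:
apply_moves(
  series=[
    {"delta_pos": [0,0.007,0.2],"turn": 0},
    {"delta_pos": [0,0,0.25],"turn": 0},
    {"delta_pos": [0,0,0.2],"turn": 0},
    {"delta_pos": [0,0,0.12],"turn": 0},
    {"delta_pos": [0,0,0.04],"turn": 0},
  ],
)

```text
time: 17.4
ee_pos: [627.6, -59.1, 26.1]
orientation: [[0.033, 0.999, -0.003], [0.999, -0.033, -0.0], [-0.0, -0.003, -1.0]]
force: [-0.2, 0.5, -0.6]
width: 65.0
finger_force: 0.0
```

Emit:
apply_moves(
  series=[
    {"delta_pos": [0,0,0],"turn": 0},
    {"delta_pos": [0,0,0],"turn": 0},
    {"delta_pos": [0,0,0],"turn": 0},
    {"delta_pos": [0,0,0],"turn": 0},
  ],
)

```text
time: 17.73
ee_pos: [629.7, -58.9, 28.5]
orientation: [[0.033, 0.999, 0.002], [0.999, -0.033, -0.0], [-0.0, 0.002, -1.0]]
force: [-0.2, -0.5, -0.0]
width: 65.2
finger_force: 0.0
```

Emit:
apply_moves(
  series=[
    {"delta_pos": [0,0,0],"turn": 0},
    {"delta_pos": [0,0,0],"turn": 0},
    {"delta_pos": [0,0,0],"turn": 0},
    {"delta_pos": [0,0,0],"turn": 0},
    {"delta_pos": [0,0,0],"turn": 0},
  ],
  grip=0,
)

```text
time: 18.15
ee_pos: [629.1, -58.9, 27.5]
orientation: [[0.033, 0.999, 0.0], [0.999, -0.033, -0.0], [-0.0, 0.0, -1.0]]
force: [-0.1, 0.0, -0.0]
width: 35.4
finger_force: 0.0
```

Emit:
apply_moves(
  series=[
    {"delta_pos": [0,0,0],"turn": 0},
    {"delta_pos": [0,0,0],"turn": 0},
    {"delta_pos": [0,0,0],"turn": 0},
  ],
)

```text
time: 18.4
ee_pos: [629.1, -58.9, 27.5]
orientation: [[0.033, 0.999, 0.0], [0.999, -0.033, -0.0], [-0.0, 0.0, -1.0]]
force: [-0.1, 0.0, 1.3]
width: 31.2
finger_force: 30.0
```

Emit:
apply_moves(
  series=[
    {"delta_pos": [0,0,-0.1],"turn": 0},
    {"delta_pos": [0,0,-0.25],"turn": 0},
    {"delta_pos": [0,0,-0.3],"turn": 0},
    {"delta_pos": [0,0,-0.15],"turn": 0},
    {"delta_pos": [0.045,-0.14,0],"turn": 0},
  ],
)

```text
time: 18.82
ee_pos: [622.7, -55.9, 90.8]
orientation: [[0.035, 0.999, 0.008], [0.999, -0.035, -0.0], [-0.0, 0.008, -1.0]]
force: [1.7, -0.4, -1.2]
width: 31.0
finger_force: 30.0
```

Emit:
apply_moves(
  series=[
    {"delta_pos": [0.09,-0.283,0],"turn": 0},
    {"delta_pos": [0.09,-0.283,0],"turn": 0},
    {"delta_pos": [0.09,-0.283,0],"turn": 0},
    {"delta_pos": [0.09,-0.283,0],"turn": 0},
    {"delta_pos": [0.09,-0.283,0],"turn": 0},
  ],
)

```text
time: 19.23
ee_pos: [512.7, -17.6, 87.8]
orientation: [[0.034, 0.999, 0.0], [0.999, -0.034, 0.0], [0.0, 0.0, -1.0]]
force: [0.1, -0.8, -0.8]
width: 31.2
finger_force: 30.0
```

Emit:
apply_moves(
  series=[
    {"delta_pos": [0.09,-0.283,0],"turn": 0},
    {"delta_pos": [0.09,-0.283,0],"turn": 0},
    {"delta_pos": [0.045,-0.143,0],"turn": 0},
    {"delta_pos": [0,0,0],"turn": 0},
    {"delta_pos": [0,0,0],"turn": 0},
  ],
)

```text
time: 19.65
ee_pos: [461.6, 0.8, 87.9]
orientation: [[0.033, 0.999, 0.001], [0.999, -0.033, -0.0], [-0.0, 0.001, -1.0]]
force: [0.4, -0.4, -1.5]
width: 31.6
finger_force: 30.0
```

Emit:
apply_moves(
  series=[
    {"delta_pos": [0,0,0],"turn": 0},
    {"delta_pos": [0,0,0],"turn": 0},
    {"delta_pos": [0,0,0],"turn": 0},
    {"delta_pos": [0,0,0],"turn": 0},
  ],
)

```text
time: 19.98
ee_pos: [461.7, 0.6, 87.4]
orientation: [[0.034, 0.999, 0.0], [0.999, -0.034, 0.0], [0.0, 0.0, -1.0]]
force: [-0.4, -0.4, -1.4]
width: 31.2
finger_force: 30.0
```

Emit:
apply_moves(
  series=[
    {"delta_pos": [0,0,0.2],"turn": 0},
    {"delta_pos": [0,0,0.25],"turn": 0},
    {"delta_pos": [0,0,0.2],"turn": 0},
    {"delta_pos": [0,0,0.1],"turn": 0},
    {"delta_pos": [0,0,0.03],"turn": 0},
  ],
)

```text
time: 20.4
ee_pos: [460.5, 0.7, 27.8]
orientation: [[0.033, 0.999, -0.002], [0.999, -0.033, -0.0], [-0.0, -0.002, -1.0]]
force: [0.2, -0.7, -0.3]
width: 31.2
finger_force: 30.0
```

Emit:
apply_moves(
  series=[
    {"delta_pos": [0,0,0],"turn": 0},
    {"delta_pos": [0,0,0],"turn": 0},
    {"delta_pos": [0,0,0],"turn": 0},
    {"delta_pos": [0,0,0.01],"turn": 0},
    {"delta_pos": [0,0,0],"turn": 0},
  ],
)

```text
time: 20.82
ee_pos: [461.5, 0.7, 28.7]
orientation: [[0.033, 0.999, 0.001], [0.999, -0.033, 0.0], [0.0, 0.001, -1.0]]
force: [-0.8, -0.1, -1.5]
width: 31.0
finger_force: 30.0
```

Emit:
apply_moves(
  series=[
    {"delta_pos": [0,0,0.013],"turn": 0},
    {"delta_pos": [0,0,0],"turn": 0},
    {"delta_pos": [0,0,0],"turn": 0},
  ],
)

```text
time: 21.07
ee_pos: [461.4, 0.7, 27.5]
orientation: [[0.033, 0.999, 0.001], [0.999, -0.033, -0.0], [-0.0, 0.001, -1.0]]
force: [-0.2, -0.0, 1.5]
width: 31.4
finger_force: 30.0
```

Emit:
apply_moves(
  series=[
    {"delta_pos": [0,0,0.003],"turn": 0},
    {"delta_pos": [0,0,0],"turn": 0},
    {"delta_pos": [0,0,0],"turn": 0},
    {"delta_pos": [0,0,0],"turn": 0},
    {"delta_pos": [0,0,0],"turn": 0},
  ],
  grip=70,
)

```text
time: 21.48
ee_pos: [461.1, 0.8, 27.0]
orientation: [[0.033, 0.999, -0.0], [0.999, -0.033, 0.0], [-0.0, -0.0, -1.0]]
force: [-0.1, 0.5, -0.6]
width: 61.3
finger_force: 0.0
```

Emit:
apply_moves(
  series=[
    {"delta_pos": [0,0,0],"turn": 0},
    {"delta_pos": [0,0,-0.2],"turn": 0},
    {"delta_pos": [0,0,-0.3],"turn": 0},
    {"delta_pos": [0,0,-0.4],"turn": 0},
    {"delta_pos": [0,0,-0.2],"turn": 0},
  ],
)

```text
time: 21.9
ee_pos: [461.9, 1.1, 111.7]
orientation: [[0.033, 0.999, 0.002], [0.999, -0.033, 0.0], [0.0, 0.002, -1.0]]
force: [-0.3, 0.0, 0.4]
width: 69.8
finger_force: 0.0
```

Emit:
apply_moves(
  series=[
    {"delta_pos": [0,0,0],"turn": 0},
    {"delta_pos": [0,0,0],"turn": 0},
  ],
)

```text
time: 22.07
ee_pos: [461.6, 0.5, 110.0]
orientation: [[0.034, 0.999, 0.002], [0.999, -0.034, -0.0], [-0.0, 0.002, -1.0]]
force: [-0.1, -0.1, 0.1]
width: 70.1
finger_force: 0.0
```

Run:
```python
from h import *
a,P=cap("top"); hsv=cv2.cvtColor(a,cv2.COLOR_RGB2HSV)
save("top1.png",a[100:320,150:400],2.5)
m=(hsv[...,0]>45)&(hsv[...,0]<90)&(hsv[...,1]>90)&(np.hypot(P[...,0]-626,P[...,1]+126)<40)
for zl in(12,24,29):
    p=P[m&(P[...,2]>zl)]; print(cv2.minEnclosingCircle(p[:,:2].astype(np.float32)),p.mean(0).round(1))
for n,x,y,zl in(("stub",453,-135,40),("block",457,-67,32),("cap",461,1,50)):
    p=P[(np.hypot(P[...,0]-x,P[...,1]-y)<32)&(P[...,2]>zl)&(P[...,2]<65)]
    if len(p)>5: print(n,cv2.minAreaRect(p[:,:2].astype(np.float32)),np.percentile(p[:,2],95))
```

```text
((626.2294921875, -126.09327697753906), 21.63463020324707) [ 625.4 -125.9   28.9]
((626.2294921875, -126.09327697753906), 21.63463020324707) [ 625.4 -125.9   28.9]
((625.552978515625, -124.53514862060547), 18.270219802856445) [ 626.1 -125.4   30.5]
```

View pics/top1.png

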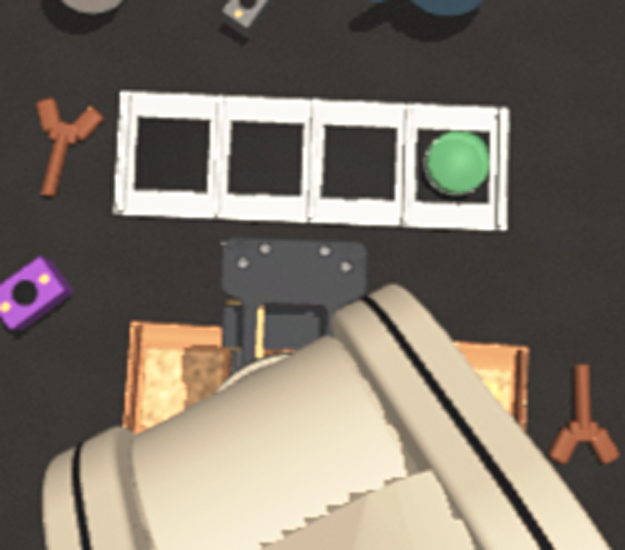

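The lens is alone on the tray at crop pixel (458,162), and the other three tray pads are empty. The arm hides the rack in this view. Next I'll take the lens.

Emit:
apply_moves(
  series=[
    {"delta_pos": [-0.202,0.2815,0],"turn": 0},
    {"delta_pos": [-0.202,0.2815,0],"turn": 0},
    {"delta_pos": [-0.202,0.2815,0],"turn": 0},
    {"delta_pos": [-0.202,0.2815,0],"turn": 0},
    {"delta_pos": [-0.202,0.2815,0],"turn": 0},
  ],
)

```text
time: 22.53
ee_pos: [563.8, -79.2, 107.7]
orientation: [[0.033, 0.999, -0.003], [0.999, -0.033, 0.0], [-0.0, -0.003, -1.0]]
force: [0.5, 0.4, -0.0]
width: 69.9
finger_force: 0.0
```

Emit:
apply_moves(
  series=[
    {"delta_pos": [-0.202,0.2815,0],"turn": 0},
    {"delta_pos": [-0.202,0.2815,0],"turn": 0},
    {"delta_pos": [-0.202,0.2815,0],"turn": 0},
    {"delta_pos": [0,0,0.25],"turn": 0},
    {"delta_pos": [0,0,0.35],"turn": 0},
  ],
)

```text
time: 22.95
ee_pos: [628.0, -127.6, 63.7]
orientation: [[0.036, 0.999, 0.003], [0.999, -0.036, -0.001], [-0.001, 0.003, -1.0]]
force: [-0.5, -0.1, 0.1]
width: 69.8
finger_force: 0.0
```

Emit:
apply_moves(
  series=[
    {"delta_pos": [0,0,0.3],"turn": 0},
    {"delta_pos": [0,0,0.15],"turn": 0},
    {"delta_pos": [0,0,0],"turn": 0},
    {"delta_pos": [0,0,0],"turn": 0},
    {"delta_pos": [0,0,0],"turn": 0},
  ],
)

```text
time: 23.37
ee_pos: [626.6, -125.7, 31.5]
orientation: [[0.033, 0.999, 0.001], [0.999, -0.033, -0.0], [-0.0, 0.001, -1.0]]
force: [0.3, -0.1, 0.0]
width: 69.9
finger_force: 0.0
```

Emit:
apply_moves(
  series=[
    {"delta_pos": [0,0,0],"turn": 0},
    {"delta_pos": [0,0,0],"turn": 0},
    {"delta_pos": [0,0,0],"turn": 0},
  ],
)

```text
time: 23.62
ee_pos: [626.6, -126.1, 31.9]
orientation: [[0.033, 0.999, 0.002], [0.999, -0.033, -0.0], [-0.0, 0.002, -1.0]]
force: [0.3, 0.9, -0.2]
width: 69.9
finger_force: 0.0
```

Emit:
apply_moves(
  series=[
    {"delta_pos": [0,0,0.08],"turn": 0},
    {"delta_pos": [0,0,0.08],"turn": 0},
    {"delta_pos": [0,0,0.05],"turn": 0},
    {"delta_pos": [0,0,0.03],"turn": 0},
    {"delta_pos": [0,0,0],"turn": 0},
  ],
)

```text
time: 24.03
ee_pos: [625.2, -125.8, 11.8]
orientation: [[0.033, 0.999, -0.002], [0.999, -0.033, 0.0], [0.0, -0.002, -1.0]]
force: [-1.1, -0.6, -0.1]
width: 69.8
finger_force: 0.0
```

Emit:
apply_moves(
  series=[
    {"delta_pos": [0,0,0],"turn": 0},
    {"delta_pos": [0,0,0],"turn": 0},
    {"delta_pos": [0,0,0],"turn": 0},
  ],
)

```text
time: 24.28
ee_pos: [626.1, -126.0, 13.0]
orientation: [[0.033, 0.999, 0.0], [0.999, -0.033, -0.0], [-0.0, 0.0, -1.0]]
force: [-0.3, 0.1, 0.7]
width: 70.1
finger_force: 0.0
```

Emit:
apply_moves(
  series=[
    {"delta_pos": [0,0,0],"turn": 0},
    {"delta_pos": [0,0,0],"turn": 0},
    {"delta_pos": [0,0,0],"turn": 0},
    {"delta_pos": [0,0,0],"turn": 0},
    {"delta_pos": [0,0,0],"turn": 0},
  ],
  grip=0,
)

```text
time: 24.7
ee_pos: [626.0, -126.0, 12.9]
orientation: [[0.033, 0.999, 0.0], [0.999, -0.033, -0.0], [-0.0, 0.0, -1.0]]
force: [0.2, -0.2, 1.1]
width: 43.2
finger_force: 30.0
```

Emit:
apply_moves(
  series=[
    {"delta_pos": [0,0,0],"turn": 0},
    {"delta_pos": [0,0,0],"turn": 0},
    {"delta_pos": [0,0,0],"turn": 0},
  ],
)

```text
time: 24.95
ee_pos: [626.0, -126.0, 12.9]
orientation: [[0.033, 0.999, 0.0], [0.999, -0.033, -0.0], [-0.0, 0.0, -1.0]]
force: [-0.0, -0.9, 0.1]
width: 42.8
finger_force: 30.0
```

Emit:
apply_moves(
  series=[
    {"delta_pos": [0,0,-0.03],"turn": 0},
    {"delta_pos": [0,0,-0.05],"turn": 0},
    {"delta_pos": [0,0,0],"turn": 0},
    {"delta_pos": [0,0,0],"turn": 0},
  ],
)

```text
time: 25.28
ee_pos: [626.1, -126.0, 19.1]
orientation: [[0.033, 0.999, 0.001], [0.999, -0.033, -0.0], [-0.0, 0.001, -1.0]]
force: [-0.5, -0.3, -0.3]
width: 43.4
finger_force: 30.0
```

Run:
```python
from h import *
a,P=cap("scene"); save("sc2.png",a[110:320,160:400],3)
```

```text
(no output)
```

View pics/sc2.png

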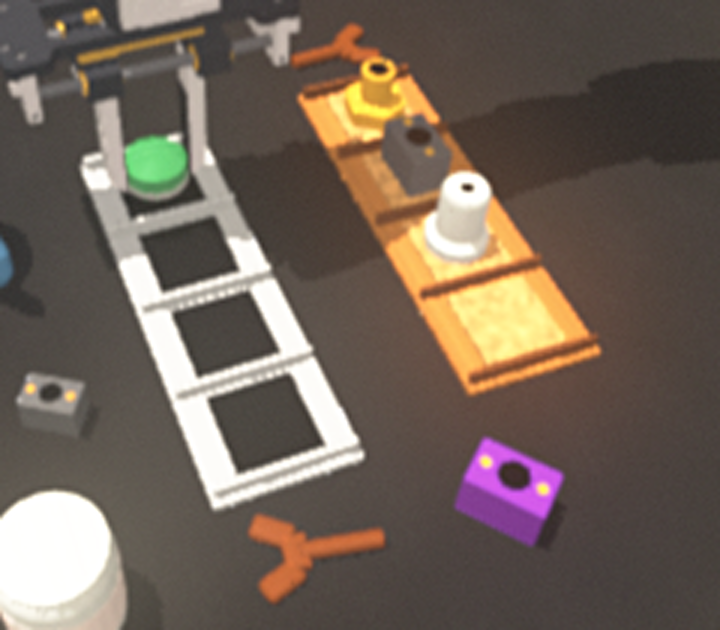

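The scene view shows the stub (375,95), block (415,150) and cap (460,215) upright on their rack pads. The lens at (155,165) is held level between the fingers.

Emit:
apply_moves(
  series=[
    {"delta_pos": [0,0,-0.15],"turn": 0},
    {"delta_pos": [0,0,-0.27],"turn": 0},
    {"delta_pos": [0,0,-0.3],"turn": 0},
    {"delta_pos": [0,0,-0.2],"turn": 0},
    {"delta_pos": [0.126,-0.111,0],"turn": 0},
  ],
)

```text
time: 25.75
ee_pos: [621.8, -118.7, 92.1]
orientation: [[0.036, 0.999, 0.008], [0.999, -0.036, -0.002], [-0.002, 0.008, -1.0]]
force: [0.0, 0.1, -0.4]
width: 43.1
finger_force: 30.0
```

Emit:
apply_moves(
  series=[
    {"delta_pos": [0.252,-0.223,0],"turn": 0},
    {"delta_pos": [0.252,-0.223,0],"turn": 0},
    {"delta_pos": [0.252,-0.223,0],"turn": 0},
    {"delta_pos": [0.252,-0.223,0],"turn": 0},
    {"delta_pos": [0.252,-0.223,0],"turn": 0},
  ],
)

```text
time: 26.17
ee_pos: [536.9, -18.2, 88.7]
orientation: [[0.034, 0.999, 0.001], [0.999, -0.034, -0.0], [0.0, 0.001, -1.0]]
force: [0.3, 0.4, -0.1]
width: 42.8
finger_force: 30.0
```

Emit:
apply_moves(
  series=[
    {"delta_pos": [0.252,-0.223,0],"turn": 0},
    {"delta_pos": [0.252,-0.223,0],"turn": 0},
    {"delta_pos": [0.252,-0.223,0],"turn": 0},
    {"delta_pos": [0.252,-0.223,0],"turn": 0},
    {"delta_pos": [0.13,-0.11,0],"turn": 0},
  ],
)

```text
time: 26.58
ee_pos: [463.2, 71.3, 88.7]
orientation: [[0.03, 1.0, -0.0], [1.0, -0.03, 0.001], [0.001, -0.0, -1.0]]
force: [-0.5, 0.4, -1.0]
width: 42.9
finger_force: 30.0
```

Emit:
apply_moves(
  series=[
    {"delta_pos": [0,0,0],"turn": 0},
    {"delta_pos": [0,0,0],"turn": 0},
    {"delta_pos": [0,0,0],"turn": 0},
    {"delta_pos": [0,0,0],"turn": 0},
    {"delta_pos": [0,0,0],"turn": 0},
  ],
)

```text
time: 27.0
ee_pos: [465.9, 67.8, 87.8]
orientation: [[0.035, 0.999, 0.0], [0.999, -0.035, -0.0], [-0.0, 0.0, -1.0]]
force: [-0.5, 0.5, -1.1]
width: 43.4
finger_force: 30.0
```

Emit:
apply_moves(
  series=[
    {"delta_pos": [0,0,0.2],"turn": 0},
    {"delta_pos": [0,0,0.25],"turn": 0},
    {"delta_pos": [0,0,0.25],"turn": 0},
    {"delta_pos": [0,0,0.15],"turn": 0},
    {"delta_pos": [0,0,0.06],"turn": 0},
  ],
)

```text
time: 27.42
ee_pos: [464.6, 67.9, 18.0]
orientation: [[0.034, 0.999, -0.002], [0.999, -0.034, -0.001], [-0.001, -0.002, -1.0]]
force: [-0.5, -0.4, -0.6]
width: 42.9
finger_force: 30.0
```

Emit:
apply_moves(
  series=[
    {"delta_pos": [0,0,0.03],"turn": 0},
    {"delta_pos": [0,0,0],"turn": 0},
    {"delta_pos": [0,0,0],"turn": 0},
    {"delta_pos": [0,0,0],"turn": 0},
    {"delta_pos": [0,0,0],"turn": 0},
  ],
)

```text
time: 27.83
ee_pos: [465.7, 68.8, 17.9]
orientation: [[0.034, 0.999, 0.001], [0.999, -0.034, 0.0], [0.0, 0.001, -1.0]]
force: [0.8, 0.2, -0.2]
width: 42.6
finger_force: 30.0
```

Emit:
apply_moves(
  series=[
    {"delta_pos": [0,0,0.02],"turn": 0},
    {"delta_pos": [0,0,0.02],"turn": 0},
    {"delta_pos": [0,0,0],"turn": 0},
    {"delta_pos": [0,0,0],"turn": 0},
    {"delta_pos": [0,0,0],"turn": 0},
  ],
)

```text
time: 28.25
ee_pos: [465.2, 68.8, 14.3]
orientation: [[0.033, 0.999, -0.0], [0.999, -0.033, -0.0], [-0.0, -0.0, -1.0]]
force: [-0.3, -0.0, -0.5]
width: 43.3
finger_force: 30.0
```

Emit:
apply_moves(
  series=[
    {"delta_pos": [0,0,0.008],"turn": 0},
    {"delta_pos": [0,0,0],"turn": 0},
    {"delta_pos": [0,0,0],"turn": 0},
  ],
)

```text
time: 28.5
ee_pos: [465.2, 68.8, 13.7]
orientation: [[0.033, 0.999, 0.0], [0.999, -0.033, -0.0], [-0.0, 0.0, -1.0]]
force: [-0.5, -0.4, -1.2]
width: 42.8
finger_force: 30.0
```

Emit:
apply_moves(
  series=[
    {"delta_pos": [0,0,0.008],"turn": 0},
    {"delta_pos": [0,0,0],"turn": 0},
    {"delta_pos": [0,0,0],"turn": 0},
  ],
)

```text
time: 28.75
ee_pos: [465.2, 68.8, 13.1]
orientation: [[0.033, 0.999, -0.0], [0.999, -0.033, -0.0], [-0.0, -0.0, -1.0]]
force: [-0.8, 0.3, 0.2]
width: 42.9
finger_force: 30.0
```

Emit:
apply_moves(
  series=[
    {"delta_pos": [0,0,0.004],"turn": 0},
    {"delta_pos": [0,0,0],"turn": 0},
    {"delta_pos": [0,0,0],"turn": 0},
  ],
)

```text
time: 29.0
ee_pos: [465.2, 68.8, 12.8]
orientation: [[0.033, 0.999, 0.0], [0.999, -0.033, 0.0], [0.0, 0.0, -1.0]]
force: [0.5, -0.1, -1.1]
width: 43.1
finger_force: 30.0
```

Emit:
apply_moves(
  series=[
    {"delta_pos": [0,0,0.003],"turn": 0},
    {"delta_pos": [0,0,0],"turn": 0},
    {"delta_pos": [0,0,0],"turn": 0},
  ],
)

```text
time: 29.25
ee_pos: [465.2, 68.8, 12.8]
orientation: [[0.033, 0.999, 0.0], [0.999, -0.033, -0.0], [-0.0, 0.0, -1.0]]
force: [-1.7, -1.1, 5.6]
width: 42.7
finger_force: 30.0
```

Emit:
apply_moves(
  series=[
    {"delta_pos": [0,0,0],"turn": 0},
    {"delta_pos": [0,0,0],"turn": 0},
    {"delta_pos": [0,0,0],"turn": 0},
    {"delta_pos": [0,0,0],"turn": 0},
    {"delta_pos": [0,0,0],"turn": 0},
  ],
  grip=70,
)

```text
time: 29.67
ee_pos: [465.2, 68.8, 12.5]
orientation: [[0.033, 0.999, -0.0], [0.999, -0.033, 0.0], [0.0, -0.0, -1.0]]
force: [-0.6, -0.6, 1.5]
width: 69.5
finger_force: 0.0
```

Emit:
apply_moves(
  series=[
    {"delta_pos": [0,0,-0.1],"turn": 0},
    {"delta_pos": [0,0,-0.3],"turn": 0},
    {"delta_pos": [0,0,-0.4],"turn": 0},
    {"delta_pos": [0,0,-0.4],"turn": 0},
    {"delta_pos": [0,0,-0.4],"turn": 0},
  ],
)

```text
time: 30.08
ee_pos: [464.6, 68.8, 134.3]
orientation: [[0.033, 0.999, -0.001], [0.999, -0.033, 0.0], [-0.0, -0.001, -1.0]]
force: [0.3, -0.3, 1.1]
width: 69.9
finger_force: 0.0
```

Emit:
apply_moves(
  series=[
    {"delta_pos": [0.4,0.2,0],"turn": 0},
    {"delta_pos": [0.4,0.2,0],"turn": 0},
    {"delta_pos": [0.4,0.2,0],"turn": 0},
    {"delta_pos": [0.4,0.2,0],"turn": 0},
    {"delta_pos": [0.4,0.2,0],"turn": 0},
  ],
)

```text
time: 30.5
ee_pos: [545.6, 217.4, 133.4]
orientation: [[0.034, 0.999, 0.0], [0.999, -0.034, -0.0], [0.0, 0.0, -1.0]]
force: [0.1, 0.5, -0.2]
width: 70.1
finger_force: 0.0
```

Emit:
apply_moves(
  series=[
    {"delta_pos": [0.4,0.2,0],"turn": 0},
    {"delta_pos": [0.4,0.2,0],"turn": 0},
    {"delta_pos": [0,0,0],"turn": 0},
    {"delta_pos": [0,0,0],"turn": 0},
    {"delta_pos": [0,0,0],"turn": 0},
  ],
)

```text
time: 30.92
ee_pos: [576.5, 274.0, 132.4]
orientation: [[0.033, 0.999, -0.001], [0.999, -0.033, -0.001], [-0.001, -0.001, -1.0]]
force: [-0.2, -0.8, 0.2]
width: 69.9
finger_force: 0.0
```

Run:
```python
from h import *
a,P=cap("top"); save("top3.png",a[100:320,150:400],2.5)
c=np.array([459.2,-33.2]); an=-0.061; R=np.array([[np.cos(an),-np.sin(an)],[np.sin(an),np.cos(an)]])
for n,x,y,zl in(("stub",453,-135,42),("block",457,-67,36),("cap",461,1,53),("lens",465.3,68.7,19)):
    p=P[(np.hypot(P[...,0]-x,P[...,1]-y)<30)&(P[...,2]>zl)&(P[...,2]<65)]
    if len(p)>5:
        q=cv2.minAreaRect(p[:,:2].astype(np.float32)); print(n,((np.array(q[0])-c)@R).round(1),np.round(q[1],1),np.percentile(p[:,2],95).round(1))
```

```text
stub [-1.000e-01 -1.018e+02] [21.8 21.7] 50.1
block [ -0.5 -34.3] [45.5 30.1] 44.5
cap [ 0.3 33.7] [30.  30.1] 60.2
lens [ -0.2 102. ] [43.1 40.8] 31.6
```

View pics/top3.png

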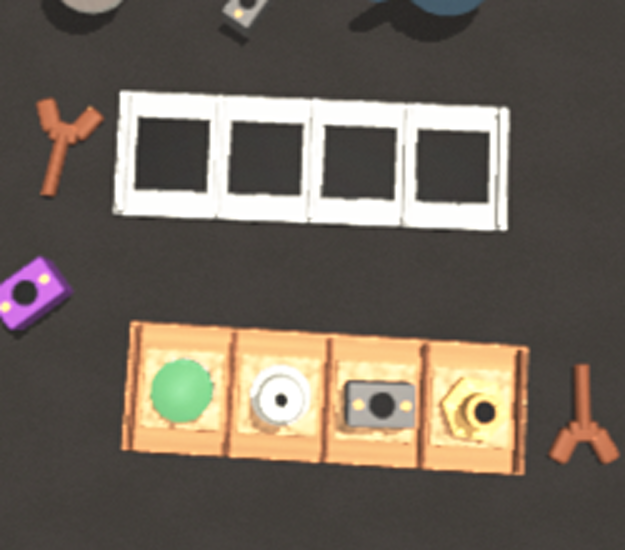

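The final view shows all four centred within about 1 mm, at the mirrored pads: lens (182,390), cap (280,400), block (380,404), stub (478,410).

```bash
python3 -c "
from station import arm
print(arm.hand_in())"
```

```text
the job is handed in; nothing more can be done
None
```

All four parts are upright on the rack in reverse order (lens, cap, block, stub from the left), each within about 1 mm of its pad centre by the top camera, and the job was handed in at about 31 s; no verdict was returned.

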